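# Unscrew the fan spinner of a glue-fume extractor whose thread hand is unknown

## Robot

A 6-joint arm with a two-finger parallel gripper is mounted at the origin on the work surface. World frame = base frame: x ahead of the robot, y to its left, z up, the work surface at z = 0. Lengths are in mm, angles in rad, forces in N, time in s.
With the tool pointing down it reaches from about 275 to 725 mm from the base axis. Payload 5.6 kg.
Tool frame: the origin (TCP) lies at the very end of the fingers, on their centre line; the grasp point (between the pads) lies 19 mm behind it (manip.tcp_to_grasp is the distance from the TCP to the grasp point, in mm); z points along the fingers, y is the line along which they close (so a half turn about z gives the same grasp; the last joint's range is limited). The gripper opens to 85 mm and grips with 20 to 120 N. Pads are 22 mm wide; open, the fingers measure 114 mm over their backs; the gripper's body (76 mm by 85 mm) begins 54 mm behind the grasp point. The pads swing forward as they close: fully open they stand 13 mm farther back than shut.
Start: joints at [-0.959, 0.255, 0.108, 0, -1.424, -0.285], TCP at [176.577, -520.878, 231.283] pointing down, gripper open.
Joint ranges: [-2.95, 2.95], [-1.21, 1.97], [-1.09, 1.5], [-2.87, 1.71], [-2.94, -0.07], [-3.05, 3.05]. Speed limits (rad/s): [2.57, 2.57, 3.14, 3.14, 3.14, 3.14].

## Interface

Orientations are given as a unit quaternion [w, x, y, z].
In Python, from station import manip, viewer gives the robot as it stands. The module is installed in compiled form; this text tells all that it offers. Calls block until the motion is done:
- manip.move_ptp(position, orientation): joint-space move of the TCP to a pose.
- manip.move_straight(position, feed=150, frame=None, threshold=None): straight line of the TCP; frame=None keeps the orientation; feed is the mean speed in mm/s. With threshold (N) it stops when the force on the tool has changed by that much, and returns True; else False.
- manip.move_j(angles): joint-space move.
- manip.gripper_open() and manip.clamp(): open the fingers fully, or close them until they stop; the grip force is fixed at half the most.
- manip.dwell(seconds).
- manip.inverse_kinematics(position, orientation): joint angles nearest the present ones, or None.
- manip.sense(): the state.
- viewer.get_image(name): name is "side" or "top"; returns the picture (480x640x3 uint8, red, green, blue); there is no depth.
- viewer.camera_params(name): a dict with "intrinsics" (3x3 intrinsics, pixels), "world_to_cam" (4x4, takes a point from world to camera coordinates). Camera axes: x right, y up, looking along -z (the intrinsics and any distortion apply to the point x, -y, -z); pixel columns grow to the right and rows downward; lengths in mm; the calibration is good to about 2 mm. A picture is of the moment at which its call begins. camera_params takes no time and is no camera call.
A pose or a line that the arm cannot do raises manip.MotionError and nothing moves.
- manip.close_job(): hands the job in; it is judged then, once.
The state is a dict: "clock": time; "q": joint angles; "qd": joint speeds; "joint_efforts": joint torques, N m; "eef_pos": TCP position; "ee_rot": TCP orientation; "wrist_force": force on the tool from outside, world axes, zero at the start; "torque": the same for the moment, N m; "grip_width": finger opening in mm; "grip_force": force on a finger pad.
Only numpy, scipy, OpenCV 4.12 (cv2) and the standard library are available. Lean on these libraries where they do the work, as an engineer would, in place of code of your own. Each camera call takes 0.05 s, during which the arm holds its last target. There are 200 camera calls.

## Task

The fan of this glue-fume extractor has to come out for cleaning: lift the grille cover off its four pins and lay it down flat on the free counter, without dropping it, then unscrew the orange spinner cap that clamps the fan; nobody remembers which way its thread runs, so try one way and, if it will not give, the other, and turn it until it meets the stop where it comes free. Lift it straight off without letting it fall, and finish still holding the cap in the gripper, a hand's breadth higher than the extractor's top. Leave the jar, bottle, brush and hammer where they are.

Things in the scene. Friction and masses are not known exactly. Their poses are not given: they have to be found in the camera images.
- extractor: Grey glue-fume extractor, fixed on the counter, 210 x 210 mm, 130 mm high, intake up. Origin: centre of its underside, z up. In its top a round well, 155 mm wide, 80 mm deep, centred on the origin's vertical axis; in each corner of the top (90 mm from centre in x and y) a 7 mm steel pin stands 12 mm up. An 80 mm exhaust spigot sticks out 35 mm on its +x side.
- fan_hub (a point): Centre of the top of the white fan hub (54 mm wide) in the well, 75 mm above the counter: the seat of the cap. Blades stay below it; the fan's shaft is locked. The threaded spigot (18 mm tall) hidden in the cap is right-handed (loosens counter-clockwise seen from above) or left-handed (loosens clockwise): nothing shows which.
- cover: Dark steel grille cover, loose, 210 x 210 x 8 mm, 0.25 to 0.5 kg. Origin: centre of its underside; z up, x and y along its edges. At the start it lies on the extractor's top (underside at 130 mm), square with it, its four 11 mm corner holes over the pins: lift it straight up at least 15 mm to clear them.
- cover_handle (a point): Centre of the bar of the cover's aluminium bow handle, 38 mm above the cover's underside. The bar runs along the cover's y axis: 12 mm wide (along the cover's x), 10 mm tall, 84 mm long, 65 mm free between its posts, 25 mm free below it down to the grille bars.
- cap: Round orange knurled spinner cap, 45 mm wide, 38 mm tall, 0.06 kg, screwed down on the hub. Origin: centre of its underside; x along the white line on its top. The wrong way it is blocked within 0.1 rad (forced, it slips in the fingers). The right way it turns easily, climbing 2.4 mm per rad, to a stop at about 2.3 rad; there (from 2.2 rad on) it lifts straight off. It stays where left.
- cap_grip (a point): On the cap's axis, 28 mm above its underside: the height to grip it, from above, at any yaw (its top 18 mm are solid). 55 mm are free around it to the wall of the well; the extractor's top is 27 mm above this point at the start.
- cream_jar: Amber jar of shoe cream with a black lid, 62 mm in diameter, 55 mm high, standing behind the work. Origin: centre of its underside. A bystander.
- lotion: White bottle of leather lotion with a black cap, 52 mm in diameter, 150 mm high, standing behind the work. Origin: centre of its underside. A bystander.
- brush: Shoe brush, 165 x 55 x 47 mm, lying bristles down to the robot's right, long side roughly along x. Origin: centre of its underside. A bystander. Between it and the extractor the counter is free for the cover.
- hammer: Hammer, 240 mm long, lying roughly along x to the robot's left of the extractor. Origin: centre of its underside. A bystander.
Not all that is in view belongs to the job. Several things have the shape of the cap; the one meant has the colours described above.

How it is judged (in metres and radians):
On the way, in this order (a step that is already met when the one before it is completed fails the run):
1. the cover is off its pins, lies flat on the counter and has been let go (height (world z) of cover below 0.012 m and angle between cover's own z axis and vertical below 0.08 rad and contact force between cover and the fingers below 0.5 N), for 0.2 s.
2. the cap, still on its spigot, has been turned by more than a seventh of a turn from where it was tight (angle between the x axis of cap and the x axis of extractor, either way round above 1 rad and z of cap in the frame of extractor below 0.087 m and horizontal distance between cap and fan_hub below 0.006 m), for 0.05 s.
At the end, for the whole second after the job is handed in: The cap is gripped by the fingers and held still, its underside at least 150 mm above the counter (20 mm over the extractor's top), carried by nothing else; the cover lies flat on the counter, let go; jar, bottle, brush and hammer are within 30 mm of where they were (all of step 1 and height (world z) of cap above 0.15 m and contact force between cap and the fingers above 2 N and contact force between cap and extractor below 0.3 N and contact force between cap and cover below 0.3 N and linear speed of cap below 0.03 m/s and linear speed of cover below 0.02 m/s and distance of each of cream_jar, lotion, brush, hammer from where it was at the start of the episode below 0.03 m); the arm keeps its last pose, push and grip.
It fails at once if a bystander was moved by more than 30 mm or tipped over (distance of any of cream_jar, lotion, brush, hammer from where it was at the start of the episode above 0.03 m or angle between any of cream_jar, lotion's own z axis and vertical above 0.6 rad).
It fails at once if the cover was dropped or flung (contact force between cover and the fingers below 0.1 N and linear speed of cover above 0.7 m/s).
It fails at once if the cap was dropped or flung (contact force between cap and the fingers below 0.1 N and linear speed of cap above 0.7 m/s).
It also fails if it takes over 61 s, if anything falls off the work surface, if the arm or the gripper's body presses on something with over 40 N, if the wrist force passes 120 N, or if a joint passes its speed limit or range.

## Working session

There is one attempt and no reset: what is moved stays moved. The work goes in short steps, each a Python script; the robot and the scene stay as the last script left them, time stands still between calls to the robot, and variables do not carry over. Pictures are saved under pics/ and viewed, at most 10 in all, crops included, and the job is handed in when it is done.

```bash
mkdir -p pics
python3 - <<'E'
from station import manip, viewer
import cv2
for n in("top","side"):
    cv2.imwrite(f"pics/{n}0.png",viewer.get_image(n)[:,:,::-1])
    p=viewer.camera_params(n);print(n,p)
s=manip.sense();print(s["ee_rot"],s["grip_width"],s["clock"])
E
```

```text
top {'intrinsics': array([[512.83564587,   0.        , 321.09235673],
       [  0.        , 512.83564587, 235.208604  ],
       [  0.        ,   0.        ,   1.        ]]), 'world_to_cam': array([[-1.34961656e-02, -9.99702281e-01,  2.03273722e-02,
        -1.47206927e+01],
       [ 9.96544498e-01, -1.17817050e-02,  8.22207696e-02,
        -5.92613763e+02],
       [-8.19567999e-02,  2.13667961e-02,  9.96406816e-01,
        -1.59946956e+03],
       [ 0.00000000e+00,  0.00000000e+00,  0.00000000e+00,
         1.00000000e+00]])}
side {'intrinsics': array([[443.38260866,   0.        , 321.22956851],
       [  0.        , 443.38260866, 243.70301798],
       [  0.        ,   0.        ,   1.        ]]), 'world_to_cam': array([[-9.07179695e-01, -4.20739235e-01, -1.87028567e-03,
         5.56526073e+02],
       [ 2.59306133e-01, -5.62594217e-01,  7.85014699e-01,
        -2.62931864e+02],
       [-3.31338695e-01,  7.11664418e-01,  6.19474314e-01,
        -8.84706183e+02],
       [ 0.00000000e+00,  0.00000000e+00,  0.00000000e+00,
         1.00000000e+00]])}
[-1.72334286e-04 -1.62638265e-01  9.86685395e-01  8.34412111e-04] 85.65929637798273 0.1
```

View pics/top0.png

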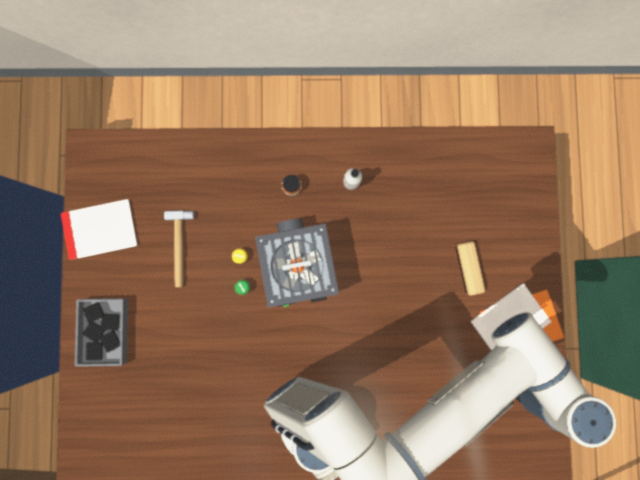

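View pics/side0.png

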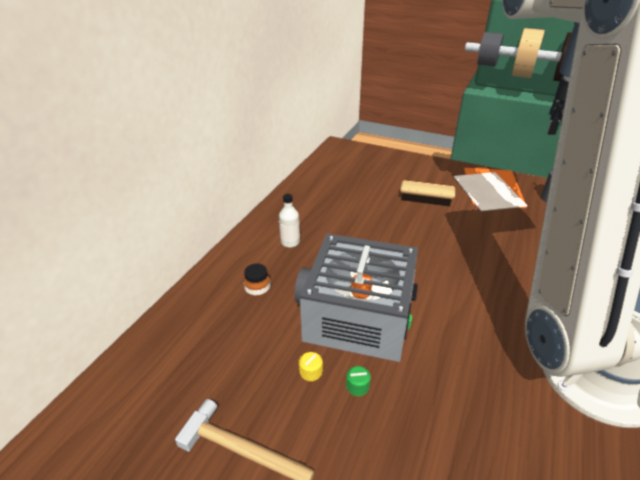

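The top view shows the extractor at about (298,265), with the orange cap under the grille at (297,266). The lookalikes are a yellow cap at (239,256), a green cap at (242,288), and a green bit at (286,304). The side view shows the orange one inside the well at (360,287). The orange cap in the well is the one meant, so I'll check it in a close crop.

Run:
```python
import cv2,numpy as np
a=cv2.imread("pics/top0.png")[210:320,240:350];b=cv2.imread("pics/side0.png")[230:360,290:420]
cv2.imwrite("pics/crop0.png",np.hstack([cv2.resize(a,(400,400),interpolation=2),cv2.resize(b,(400,400),interpolation=2)]))
```

```text
(no output)
```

View pics/crop0.png

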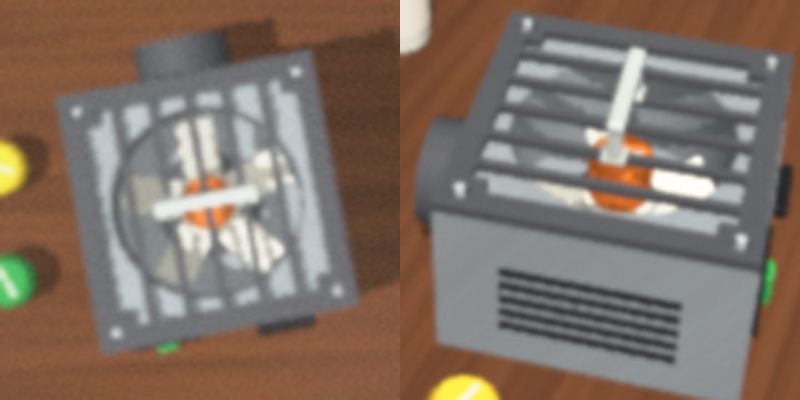

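The crop confirms it: an orange cap with a white line, centred in the well under the handle. Yellow and green decoys stand outside. The pins are visible in both views, so I'll fit the pose from them.

```bash
cat > h.py <<'E'
import numpy as np, cv2
from scipy.optimize import least_squares
from scipy.spatial.transform import Rotation as R
from station import manip, viewer
def proj(n,P):
    c=viewer.camera_params(n);P=np.atleast_2d(P)
    q=(c["world_to_cam"]@np.c_[P,np.ones(len(P))].T)[:3].T*[1,-1,-1]
    u=(c["intrinsics"]@q.T).T
    return u[:,:2]/u[:,2:]
def atz(n,uv,z):
    return least_squares(lambda p:(proj(n,[*p,z])-uv).ravel(),[450,0]).x
def down(yaw):  # tool z down, tool y axis at heading yaw (rad, world)
    y=np.array([np.cos(yaw),np.sin(yaw),0]);z=np.array([0,0,-1.]);x=np.cross(y,z)
    return R.from_matrix(np.c_[x,y,z]).as_quat(scalar_first=True)
def save(n,f): cv2.imwrite(f"pics/{f}.png",viewer.get_image(n)[:,:,::-1])
E
python3 - <<'E'
from h import *
def refine(n,uv):
    g=cv2.imread(f"pics/{n}0.png",0).astype(float);x,y=np.round(uv).astype(int);w=g[y-3:y+4,x-3:x+4];w=np.clip(w-np.median(w)-15,0,None)
    Y,X=np.mgrid[y-3:y+4,x-3:x+4];return [(w*X).sum()/w.sum(),(w*Y).sum()/w.sum()]
T=np.array([[76,112],[297,71],[337,290],[116,332]])*110/400+[240,210]
S=np.array([[60,188],[127,22],[372,62],[341,242]])*130/400+[290,230]
T=np.array([refine("top",u) for u in T-.4]);S=np.array([refine("side",u) for u in S-.4])
L=np.array([[90,90],[90,-90],[-90,-90],[-90,90]])
def pts(p,z):
    c,s=np.cos(p[2]),np.sin(p[2]);return np.c_[L@np.array([[c,s],[-s,c]])+p[:2],np.full(4,z)]
for nm,f in dict(top=lambda p:(proj("top",pts(p,141))-T).ravel(),side=lambda p:(proj("side",pts(p,141))-S).ravel(),
  both=lambda p:np.r_[(proj("top",pts(p,141))-T).ravel(),(proj("side",pts(p,141))-S).ravel()]).items():
    r=least_squares(f,[450,0,.2]);print(nm,r.x.round(3),r.fun.round(1))
print("free z",least_squares(lambda p:np.r_[(proj("top",pts(p,p[3]))-T).ravel(),(proj("side",pts(p,p[3]))-S).ravel()],[450,0,.2,140]).x)
p=r.x
print("handle px",proj("top",[*p[:2],173]),proj("side",[*p[:2],173]),"cap px",proj("top",[*p[:2],113]))
print("brush corners",[atz("top",u,47).round() for u in ([458,245],[475,241],[484,293],[467,296])])
print("yellow,green",atz("top",[239,256],38),atz("top",[242,288],38),"plate at",atz("top",[473,322],5))
E
```

```text
top [4.96742e+02 5.36900e+01 1.73000e-01] [-0.1  0.   0.1 -0.1  0.1  0.1 -0.   0. ]
side [4.94485e+02 5.17300e+01 1.75000e-01] [ 0.1 -0.  -0.1 -0.2  0.   0.   0.   0.1]
both [4.95163e+02 5.25940e+01 1.74000e-01] [ 0.3  0.6  0.4  0.4  0.5  0.6  0.4  0.6 -0.5  0.1 -0.5 -0.  -0.4  0.2
 -0.5  0.3]
free z [4.95005605e+02 5.30532103e+01 1.74379339e-01 1.41968318e+02]
handle px [[296.45159732 265.1268904 ]] [[362.84856991 257.58758677]] cap px [[297.00695236 265.61256228]]
brush corners [array([ 555., -451.]), array([ 567., -505.]), array([ 404., -527.]), array([ 395., -473.])]
yellow,green [529.22242787 235.09286428] [429.75428822 225.84629146] plate at [ 311.38158277 -502.01251636]
```

Both views agree: the extractor is at (495, 53) with yaw 0.174. The free-z fit gives 142 mm for the pin tops, as it must. The handle and cap project where they are seen. The free counter runs from y = -70 to -450, so the cover goes to about (465, -258).

```bash
cat >> h.py <<'E'
X,Y,W=495.1,52.9,0.174
E
python3 - <<'E'
from h import *
def st(t):
    s=manip.sense();print(t,round(s["clock"],1),s["eef_pos"].round(1) if hasattr(s["eef_pos"],"round") else s["eef_pos"],np.round(s["wrist_force"],1),round(s["grip_width"],1),round(s["grip_force"],1))
for k in (W,W+np.pi): print(k,np.round(manip.inverse_kinematics([X,Y,220],down(k)),2))
q=min((down(W),down(W+np.pi)),key=lambda o:abs(manip.inverse_kinematics([X,Y,220],o)[5]))
manip.move_ptp([X,Y,220],q);st("above")
print(manip.move_straight([X,Y,149],feed=120,threshold=15));st("at")
manip.clamp();st("clamp")
manip.move_straight([X,Y,175],feed=80);st("lift")
manip.move_straight([X,Y,215],feed=150);st("lift2")
save("side","lift")
E
```

```text
0.174 [ 0.42  0.16 -0.05  0.   -1.37  2.89]
3.315592653589793 [ 0.42  0.16 -0.05  0.   -1.37 -0.25]
above 2.4 [495.2  52.2 220. ] [-0.4 -0.3 -0.6] 85.3 0.0
False
at 3.2 [495.7  52.8 149.7] [-0.4  0.2  0.9] 85.5 0.0
clamp 3.9 [495.2  53.  149.3] [-0.2  0.8  3. ] 10.6 59.0
lift 4.3 [494.8  53.  174.5] [-0.7  0.  -2.3] 10.9 58.4
lift2 4.7 [494.8  53.1 214.2] [ 0.4  0.3 -2.8] 10.7 58.5
```

View pics/lift.png

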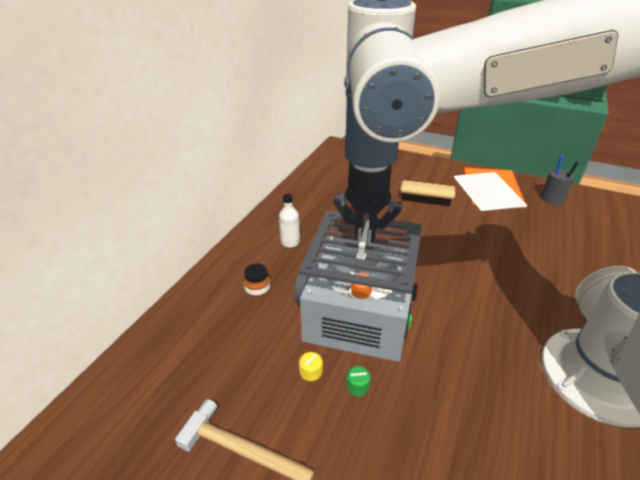

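The cover hangs level in the fingers at about (360,255), clear of the pins, and the wrist force shows its weight. Next I'll carry it over and set it down.

Run:
```python
from h import *
def st(t):
    s=manip.sense();print(t,round(s["clock"],1),np.round(s["eef_pos"],1),np.round(s["wrist_force"],1),round(s["grip_width"],1),round(s["grip_force"],1))
x,y=465,-258
manip.move_straight([x,y,215],feed=180);st("over")
manip.move_straight([x,y,45],feed=150);st("low")
print(manip.move_straight([x,y,17],feed=25,threshold=6));st("down")
manip.gripper_open();manip.dwell(.3);st("open")
manip.move_straight([x,y,130],feed=120)
# cap approach: tool yaw with j6 near 0
o=down(W+np.pi);j=manip.inverse_kinematics([X,Y,180],o);print(np.round(j,2))
manip.move_ptp([X,Y,190],o);st("above cap")
save("top","placed_t");save("side","placed_s")
a=cv2.imread("pics/placed_t.png")[200:370,260:500];b=cv2.imread("pics/placed_s.png")[150:390,240:480]
cv2.imwrite("pics/placed.png",np.hstack([cv2.resize(a,(400,283)),cv2.resize(b,(283,283))]))
```

```text
over 6.7 [ 465.1 -257.4  215.1] [ 0.4  0.5 -3.1] 10.8 58.5
low 8.0 [ 465.8 -258.2   45.9] [-0.3  0.1 -3.4] 10.7 58.5
True
down 8.9 [ 464.8 -257.9   19.2] [-0.5  0.6  3.4] 10.6 59.4
open 9.9 [ 463.5 -257.4   18. ] [ 0.  -0.4 -0.1] 85.4 0.0
[ 0.42  0.17 -0.13  0.   -1.27 -0.25]
above cap 12.2 [495.   52.1 189.6] [ 0.6 -0.4 -0.3] 85.2 0.0
```

View pics/placed.png

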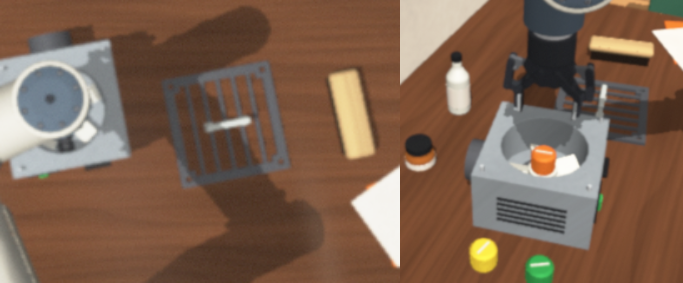

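The cover lies flat and free on the counter, well away from the brush. The orange cap is exposed in the well at crop (543,157). Next I'll grip it and try counter-clockwise.

Run:
```python
from h import *
def st(t):
    s=manip.sense();print(t,round(s["clock"],1),np.round(s["eef_pos"],1),np.round(s["wrist_force"],1),"T",np.round(s["torque"],2),round(s["grip_width"],1),round(s["grip_force"],1),"j6",round(s["q"][5],2))
h=W+np.pi
manip.move_straight([X,Y,120],feed=120);
print(manip.move_straight([X,Y,81],feed=60,threshold=10));st("at")
manip.clamp();st("clamp")
for a in (.08,.16,.24,.32):
    manip.move_ptp([X,Y,81+2.4*a],down(h+a));st(a)
save("side","turn1")
```

```text
False
at 13.8 [495.4  52.9  81.2] [-0.1 -0.4  0.6] T [-0.02  0.01  0.  ] 84.9 0.0 j6 -0.25
clamp 14.3 [495.5  52.9  81.6] [-0.5 -0.   4.3] T [-0.04  0.25 -0.02] 43.3 60.8 j6 -0.25
0.08 14.6 [495.5  53.   81.6] [-0.1  0.5  4.1] T [-0.05  0.11  0.04] 43.5 60.8 j6 -0.17
0.16 14.8 [495.4  53.   81.7] [0.1 0.6 4. ] T [0.2  0.22 0.03] 43.5 60.8 j6 -0.09
0.24 15.1 [495.3  52.9  81.8] [-0.8 -0.7  5.4] T [ 0.11  0.18 -0.01] 43.5 60.8 j6 -0.01
0.32 15.3 [495.3  52.9  81.9] [-1.5  0.8  4.6] T [-0.01  0.13 -0.  ] 43.2 60.9 j6 0.07
```

Torque stays near zero, so counter-clockwise gives. I'll keep turning and watch for the stop.

Run:
```python
from h import *
h=W+np.pi
def T():
    s=manip.sense();print(round(s["clock"],1),np.round(s["eef_pos"],1),np.round(s["wrist_force"],1),np.round(s["torque"],2),round(s["q"][5],2));return s["torque"][2]
for a in list(np.arange(.5,2.11,.2))+list(np.arange(2.2,2.45,.04)):
    manip.move_ptp([X,Y,81+2.4*a],down(h+a));print(round(a,2),end=" ")
    if abs(T())>.35: print("stop");break
save("side","turn2")
a,b=[cv2.resize(cv2.imread(f"pics/turn{i}.png")[220:320,300:430],(390,300),interpolation=2) for i in(1,2)]
cv2.imwrite("pics/turn.png",np.hstack([a,b]))
```

```text
0.5 15.6 [495.4  52.7  82.4] [-0.5 -1.5  4.1] [-0.28  0.07  0.04] 0.25
0.7 15.9 [495.2  52.7  82.9] [-1.  -1.2  5.5] [-0.31  0.2   0.03] 0.45
0.9 16.3 [495.2  52.6  83.3] [ 0.2 -0.9  6. ] [-0.27  0.17  0.02] 0.65
1.1 16.6 [495.3  52.5  83.8] [-0.4 -1.1  4.9] [-0.46  0.12 -0.06] 0.85
1.3 16.9 [495.1  52.5  84.3] [-0.4  0.   5.6] [-0.39  0.34 -0.02] 1.05
1.5 17.2 [495.2  52.6  84.9] [-1.2 -1.5  6.7] [-0.37  0.17 -0.03] 1.25
1.7 17.5 [495.2  52.5  85.3] [ 0.6 -0.9  5.1] [-0.33  0.17  0.01] 1.45
1.9 17.8 [495.1  52.6  85.8] [-1.  -0.4  5.7] [-0.37  0.25  0.04] 1.65
2.1 18.1 [495.2  52.6  86.3] [-0.7 -1.2  5.6] [-0.29  0.29  0.04] 1.85
2.2 18.4 [495.1  52.5  86.5] [-0.3 -0.2  5.4] [-0.36  0.33 -0.02] 1.95
2.24 18.6 [494.9  52.3  86.5] [-1.  -1.6  6.1] [-0.64  0.46 -0.02] 1.99
2.28 18.9 [494.8  52.2  86.6] [-1.6 -1.6  6.4] [-0.73  0.58 -0.06] 2.03
2.32 19.1 [494.6  51.9  86.6] [-1.9 -3.2  6.2] [-1.02  0.59 -0.04] 2.07
2.36 19.4 [494.5  51.7  86.7] [-2.1 -4.3  5.5] [-1.32  0.67 -0.01] 2.11
2.4 19.6 [494.5  51.5  86.8] [-0.1 -4.3  6.9] [-1.46  0.56 -0.18] 2.15
2.44 19.9 [494.5  51.5  86.8] [-1.3 -3.7  5.1] [-1.55  0.38 -0.52] 2.19
stop
```

View pics/turn.png

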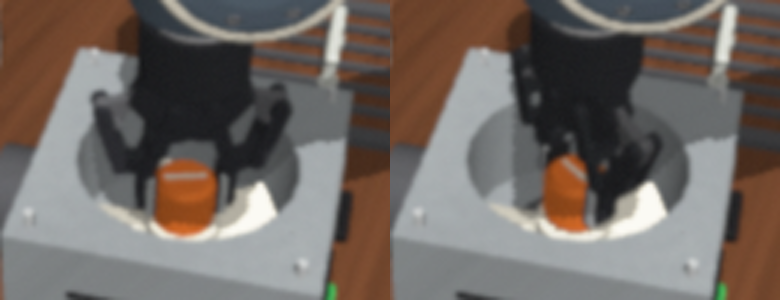

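The white line has turned with the fingers, and torque built up at 2.44 rad, which is the stop. I'll lift straight and gently, with a force guard.

Run:
```python
from h import *
def st(t):
    s=manip.sense();print(t,round(s["clock"],1),np.round(s["eef_pos"],1),np.round(s["wrist_force"],1),np.round(s["torque"],2),round(s["grip_width"],1),round(s["grip_force"],1))
manip.move_ptp([X,Y,87],down(W+np.pi+2.40));st("ease")
hit=manip.move_straight([X,Y,97],feed=20,threshold=15);st(hit)
if not hit:
    hit=manip.move_straight([X,Y,112],feed=40,threshold=15);st(hit)
    if not hit: manip.move_straight([X,Y,215],feed=100);manip.dwell(.5);st("up")
save("side","up")
cv2.imwrite("pics/upc.png",cv2.resize(cv2.imread("pics/up.png")[130:400,230:500],(540,540)))
```

```text
ease 20.2 [494.5  51.6  86.9] [-1.9 -5.9  5.3] [-1.86  0.42 -0.31] 43.6 61.0
True 20.4 [493.6  51.5  87.8] [-2.9  0.6  6.5] [ 0.19  0.86 -0.21] 43.3 63.5
```

View pics/upc.png

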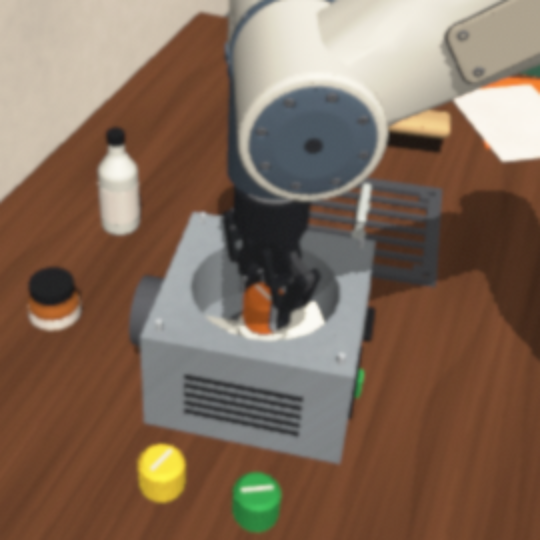

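The cap is still held. The guard tripped as the side load released: the x torque went from -1.9 to 0.2, and there is no net downward pull now. I'll try again in small steps and watch Fz.

Run:
```python
from h import *
def st(t):
    s=manip.sense();print(t,round(s["clock"],1),np.round(s["eef_pos"],1),np.round(s["wrist_force"],1),np.round(s["torque"],2),round(s["grip_width"],1),round(s["grip_force"],1));return s
s=st("now")
for z in (89,90.5,92,94):
    hit=manip.move_straight([X,Y,z],feed=10,threshold=20);s=st((z,hit))
    if hit or s["wrist_force"][2]<-12:break
```

```text
now 20.5 [493.6  51.5  87.8] [-2.   0.4  5.3] [ 0.28  0.85 -0.17] 43.8 63.5
(89, False) 20.9 [493.7  51.9  87.9] [-2.5 -4.7 -0.8] [-1.71  0.73 -0.21] 43.4 63.2
(90.5, False) 21.2 [493.6  51.8  88.7] [-0.6 -6.  -5.2] [-1.86 -0.02 -0.22] 43.5 62.6
(92, False) 21.5 [493.6  51.9  90.4] [-1.7 -4.8 -4.3] [-1.93  0.2  -0.17] 43.4 62.9
(94, False) 21.8 [494.9  52.8  93.8] [-0.5 -2.1 -2.3] [-1.14  0.12  0.03] 43.4 63.4
```

It's rising freely now and the pull is dropping.

Run:
```python
from h import *
def st(t):
    s=manip.sense();print(t,round(s["clock"],1),np.round(s["eef_pos"],1),np.round(s["wrist_force"],1),np.round(s["torque"],2),round(s["grip_width"],1),round(s["grip_force"],1));return s
hit=manip.move_straight([X,Y,114],feed=30,threshold=20);st(hit)
if not hit:
    hit=manip.move_straight([X,Y,270],feed=120,threshold=20);manip.dwell(.7);st(hit)
save("side","up2");save("top","up2t")
cv2.imwrite("pics/up2c.png",cv2.resize(cv2.imread("pics/up2.png")[130:400,230:500],(540,540)))
```

```text
False 22.6 [495.   53.  113.9] [ 0.5 -0.1 -0.1] [ 0.01 -0.03  0.02] 43.5 63.4
False 24.8 [495.1  52.9 270. ] [-0.6 -0.3 -0.2] [ 0.01 -0.03 -0.02] 43.4 63.4
```

View pics/up2c.png

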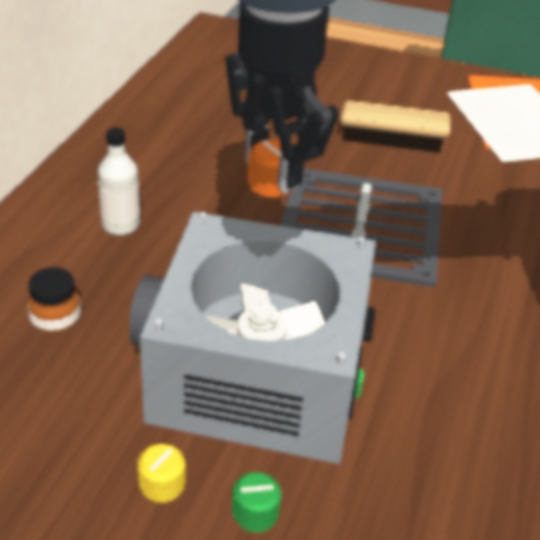

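The cap is in the fingers at (268,168), with its underside at about 264 mm. The spigot is bare, the cover lies flat, and the bystanders haven't moved.

```bash
python3 -c "
from station import manip
print(manip.close_job())"
```

```text
the job is handed in; nothing more can be done
None
```

The job is handed in, verdict not shown: the cover lies flat on the counter, the cap unscrewed counter-clockwise and is held with its underside about 130 mm above the extractor's top, and the last picture shows the jar, bottle and brush in place (the hammer is outside that crop, but the arm never worked near it).

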